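Shut the block mixer and set its press-turn selector

TASK

Lower the open lid of the block mixer gently until it is fully shut, without slamming it. Then press the mixer's selector knob down first (do not force it round against its catch), turn it clockwise as far as the stop set by the collar's raised tab, and let it spring fully back up there with its nose pointing at the tab. Leave the bottle, dishes, tube rack and beaker around it standing where they are.

Things in the scene. Friction and masses are not known exactly. Their poses are not given: they have to be found in the camera images.
- mixer: Heavy fixed bench device. Origin on the table under the centre of its well; x to its back (hinge side), y to its left, z up. Well: white box 160 (x) by 150 (y) mm, 95 mm high, open on top, tube block inside. Control deck: grey box 160 by 109 mm on its right (-y) side, also 95 mm high, centred at y = -130 mm, with the selector knob on it.
- lid (a joint): Hinge angle of the mixer's white lid, rad: 0 = fully shut (flat on the well), grows as it opens upward (about 0.6 to 1.1 at the start, at most 1.35). The hinge is stiff: the lid stays where it is left. It takes about 3 N at its front edge to push it down.
- lid_hinge (a point): Point on the lid's hinge axis (along the mixer's y), at the well's back rim, 95 mm above the table; its frame turns with the lid. The lid is a white slab 163 mm from hinge to front edge, 148 mm wide, on the -x side of this point, z = 0 (underside) to 10 mm (upper face), with a grey finger tab 50 mm wide sticking 13 mm out of the middle of its front edge.
- lid_edge (a point): Point in the middle of the lid's upper (outer) face, 8 mm in from its front edge, 155 mm from the hinge; moves with the lid. Pushing down here closes the lid.
- selector_press (a joint): How far the selector knob is pressed, m: 0 = fully up, 0.008 = fully down. Spring: about 4 N at the top, 9 N fully down. Up, a hidden tooth locks it against turning; from 0.006 on it turns freely. Between the start notch and the tab it is held down at about 0.006; at the tab it can spring up again.
- selector (a joint): Angle of the selector knob, rad, growing clockwise seen from above: about 0 at the start (its locked start notch). It must be turned 0.95 to 1.4 rad clockwise, to where its nose points at the collar's tab; a firm stop lies 0.08 to 0.1 rad past the tab's direction.
- selector_grip (a point): Point on the knob's vertical axis, midway up its grip bar, 129 mm above the table when up; moves and turns with the knob; x points along the bar to the nose. Black knob: skirt disc 64 mm across, top 14 mm below this point; on it an upright bar 14 mm thick (y), x from -29 to +32 mm, top 15 mm above this point. The nose is its pointed end, with a white line on top.
- collar: Flat aluminium collar 86 mm across, 4 mm thick, lying fixed on the control deck under the knob, with one raised tab on its rim. Origin on the knob's axis at the deck (95 mm above the table); x points to the tab. The tab does not move.
- collar_tab (a point): Top of the collar's raised tab, 46 mm from the knob's axis, 8 mm above the deck; the tab is 16 mm long (radially), 7 mm wide.
- bottle: Amber reagent bottle, 56 mm across, 130 mm tall, left of the mixer. Origin under its centre. Not to be disturbed.
- dishes: Stack of three flat round dishes, 90 mm across, 42 mm tall, behind the mixer. Origin under its centre. Not to be disturbed.
- rack: White tube rack, 200 (x) by 70 (y) mm, 61 mm tall, right of the mixer. Origin under its centre. Not to be disturbed.
- beaker: Small glass beaker, 64 mm across, 85 mm tall, behind the mixer. Origin under its centre. Not to be disturbed.

How it is judged:
By the outcome, as a careful person would: the job done as asked, in the order asked, and still so for the second after the job is handed in, with the robot touching nothing.
It also fails if it takes over 48 s, if anything falls off the work surface, if the arm or the gripper's body presses on something with over 40 N, if the wrist force passes 120 N, or if a joint passes its speed limit or range.

ROBOT

A 6-joint arm with a two-finger parallel gripper is mounted at the origin on the work surface. World frame = base frame: x ahead of the robot, y to its left, z up, the work surface at z = 0. Lengths are in m, angles in rad, forces in N, time in s.
With the tool pointing down it reaches from about 0.375 to 0.9 m from the base axis. Payload 3.1 kg.
Tool frame: the origin (TCP) lies midway between the tips of the shut fingers; the grasp point (between the pads) lies 19 mm behind it (robot.grip_depth is the distance from the TCP to the grasp point, in m); z points along the fingers, y is the direction in which the jaws open and shut (so a half turn about z gives the same grasp; the last joint's range is limited). The gripper opens to 87 mm and grips with 3 to 60 N. Pads are 19 mm wide; open, the fingers measure 117 mm over their backs; the gripper's body (75 mm by 190 mm) begins 51 mm behind the grasp point.
Start: joints at [-1.379, 0.527, 1.433, -0, 1.181, -0.178], TCP at [0.226, -0.583, 0.223] pointing down, gripper open.
Joint ranges: [-3.08, 3.08], [-0.75, 2.2], [0.22, 2.44], [-1.43, 4.57], [0, 2.65], [-2.85, 2.85]. Speed limits (rad/s): [2.79, 2.79, 3.14, 3.14, 3.14, 3.14].

INTERFACE

Orientations are given as a unit quaternion [x, y, z, w].
In Python, from rig import robot gives the robot as it stands.
- The arm moves only by the tool carry_out, never from a script. Its arguments are lists of equal length, an entry for each row: "dr": the turn, a rotation vector about the world's x, y, z in rad, a list of three; "translation": the shift along the world's x, y, z in cm, a list of three; "grip": the opening, from 0 (shut) to 1 (fully open). A call has 1 to 20 rows; each row is the pose to reach, as a shift and turn from the pose commanded when the call began; what a row does not reach only later rows make up. A row lasts 1/12 s, in which the tool goes at most 41.7 mm and 7.16 degrees, less where a joint would pass 70% of its speed; a pose out of reach is approached as far as the arm can. A call with a gripper value outside its range is refused whole. The fingers move at their own pace and stop on an object; "newtons" is the grip in N (left out, the last holds). Time passes only in rows, so rows that repeat a pose let the fingers close. It gives the time, the measured TCP pose, the force and the opening at its end, in the units of the state.
- robot.get_obs(): the state, without advancing time (a new reading comes with each control period).
- robot.camera(name): name is "scene" or "top" or "wrist"; returns a dict with "color" (384x512x3 uint8, blue, green, red), "camera_matrix" (3x3 intrinsics, pixels), "T" (4x4, takes a point from camera to world coordinates). Camera axes: x right, y down, z forward; pixel columns grow to the right and rows downward; lengths in m; the calibration is good to about 2 mm. The wrist camera is an equidistant fisheye: a pixel r from the principal point sees the ray r / f radians off the axis. A picture is of the moment at which its call begins. There is no depth.
- robot.hand_in(): hands the job in, once; it reports no verdict.
The state is a dict: "time": time; "q": joint angles; "joint_velocities": joint speeds; "joint_torque": joint torques, N m; "position": TCP position; "tool_rot": TCP orientation; "ft_force": force on the tool from outside, world axes, zero at the start; "moment": the same for the moment, N m; "grip_width": finger opening in m.
Only numpy, scipy, OpenCV 4.12 (cv2) and the standard library are available. Lean on these libraries where they do the work, as an engineer would, in place of code of your own. Each camera call takes 0.05 s, during which the arm holds its last target. There are 200 camera calls.

## Working session

There is one attempt and no reset: what is moved stays moved. The work goes in short steps, Python scripts to look and compute and a tool call to move; the robot and the scene stay as the last step left them, time stands still between calls to the robot, and variables do not carry over. Pictures are saved under pics/ and viewed, about 8 in all and at most 12, crops included, and the job is handed in when it is done.

Besides the shell and the picture viewer there is one more tool, called by a JSON object that holds its "api" and its "payload". carry_out: Moves the arm, as the interface text tells. Its arguments: {"type":"object","properties":{"dr":{"type":"array"},"translation":{"type":"array"},"grip":{"type":"array"},"newtons":{"type":"number"}},"required":["dr","translation","grip"]}

```bash
mkdir -p pics
python3 - <<'E'
from rig import robot
import cv2,numpy as np
o=robot.get_obs();print(o)
for n in("scene","top"):
    c=robot.camera(n);cv2.imwrite(f"pics/{n}0.png",c["color"]);np.savez(f"pics/{n}0.npz",K=c["camera_matrix"],T=c["T"])
    print(n,c["camera_matrix"].tolist(),c["T"].round(4).tolist())
E
```

```text
{'time': 0.0, 'q': array([-1.37950918e+00,  5.28458283e-01,  1.43387995e+00, -4.13184670e-05,
        1.18136170e+00, -1.78515755e-01]), 'joint_velocities': array([ 0.00059345, -0.0002023 , -0.00112012,  0.0011891 , -0.00041582,
        0.00142753]), 'joint_torque': array([ 1.53655281e-03, -4.40042710e+01, -1.76595533e+01,  6.33904897e-02,
        5.82248729e-02, -1.62486795e-04]), 'position': array([ 0.22576432, -0.58203526,  0.22158357]), 'tool_rot': array([ 9.82952383e-01,  1.83857290e-01, -2.58318572e-05, -1.05349580e-03]), 'ft_force': array([-0.43493398, -0.55033134, -0.00635955]), 'moment': array([-0.01959072, -0.01840234,  0.04140433]), 'grip_width': 0.08717084104731421}
scene [[352.6739576829656, 0.0, 257.2042818972274], [0.0, 352.6739576829656, 189.58657680290318], [0.0, 0.0, 1.0]] [[-0.6718, 0.5045, -0.5425, 1.0552], [0.7404, 0.4354, -0.5121, 0.4767], [-0.0221, -0.7456, -0.666, 0.7104], [0.0, 0.0, 0.0, 1.0]]
top [[365.63345378978033, 0.0, 254.17515178236073], [0.0, 365.63345378978033, 188.74935396031134], [0.0, 0.0, 1.0]] [[0.0179, -0.9954, 0.0942, 0.4786], [-0.9993, -0.0208, -0.0299, 0.0503], [0.0317, -0.0936, -0.9951, 1.0235], [0.0, 0.0, 0.0, 1.0]]
```

View pics/top0.png

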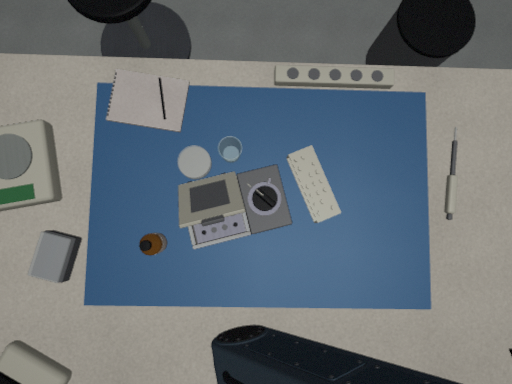

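View pics/scene0.png

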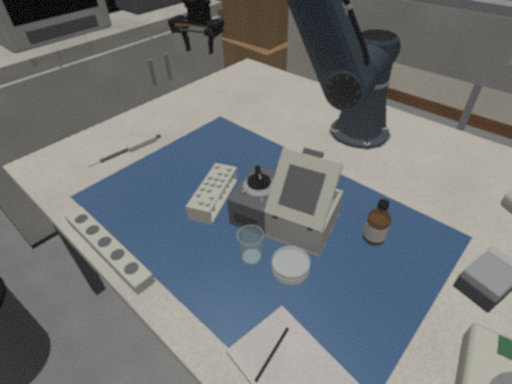

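The top view shows the mixer at about (190-290, 165-245), its lid open with the tab near (213,219), and the knob near (264,198). The rack is on the right, the beaker and dishes are behind, and the bottle is on the left. I'll enlarge both views.

Run:
```python
import cv2,numpy as np
a=cv2.imread("pics/top0.png")[150:255,165:305];cv2.imwrite("pics/topc.png",cv2.resize(a,None,fx=5.5,fy=5.5,interpolation=cv2.INTER_CUBIC))
a=cv2.imread("pics/scene0.png")[140:260,220:350];cv2.imwrite("pics/scc.png",cv2.resize(a,None,fx=5,fy=5,interpolation=cv2.INTER_CUBIC))
```

```text
(no output)
```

View pics/topc.png

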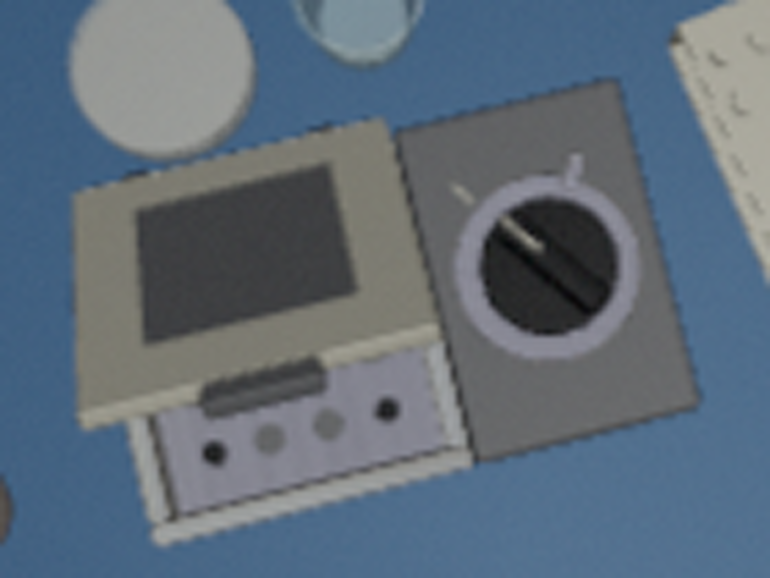

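View pics/scc.png

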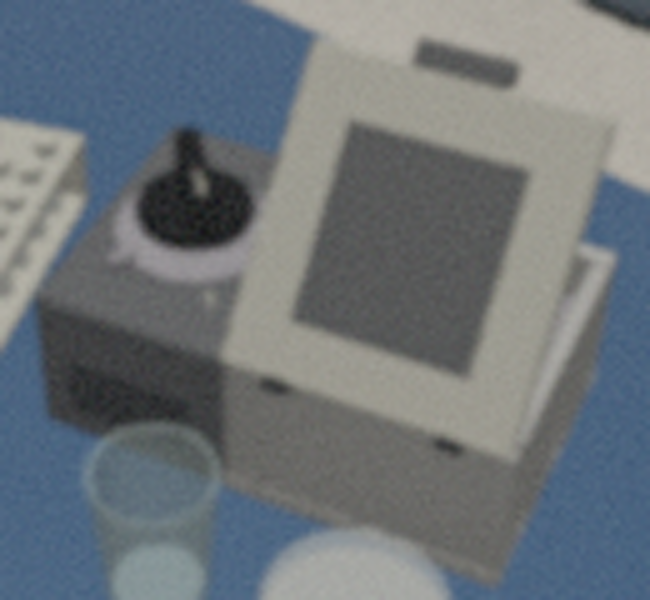

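Crop readings:
- **Top:** deck corners (617,80), (697,403), (472,462) and (395,130). Collar centre (547,268), tab (574,170), nose line from (497,213) to (540,248). Upper front lid corners (78,412) and (437,325).
- **Scene:** upper front lid corners (318,42) and (612,122).

Next I'll fit the poses.

```bash
cat > h.py <<'E'
import numpy as np
from scipy.optimize import least_squares
def cam(n): d=np.load(f"pics/{n}0.npz");return d["K"],d["T"]
def proj(n,P):
    K,T=cam(n);p=np.linalg.inv(T)@np.c_[P,np.ones(len(P))].T;p=K@p[:3];return (p[:2]/p[2]).T
def ray(n,uv,z):
    K,T=cam(n);d=T[:3,:3]@np.linalg.solve(K,[*uv,1]);return T[:3,3]+d*(z-T[2,3])/d[2]
tp=lambda u,v:np.array([(u+.5)/5.5-.5+165,(v+.5)/5.5-.5+150])
sc=lambda u,v:np.array([(u+.5)/5-.5+220,(v+.5)/5-.5+140])
E
python3 - <<'E'
from h import *
top=[((.08,-.1845,.095),(617,80)),((-.08,-.1845,.095),(697,403)),((-.08,-.0755,.095),(472,462)),((.08,-.0755,.095),(395,130)),((-.08,.075,.095),(155,543))]
scn=[((.08,-.1845,.095),(38,297)),((.08,-.0755,.095),(222,362))]
def W(p,P):
    c,s=np.cos(p[2]),np.sin(p[2]);P=np.array(P);return np.c_[P[:,0]*c-P[:,1]*s+p[0],P[:,0]*s+P[:,1]*c+p[1],P[:,2]]
def lid(a,P):
    P=np.array(P);x,z=P[:,0],P[:,2];return np.c_[.08+x*np.cos(a)+z*np.sin(a),P[:,1],.095-x*np.sin(a)+z*np.cos(a)]
LP=[(-.163,.074,.01),(-.163,-.074,.01)]
def f(p,full=0):
    r=[proj("top",W(p,[a for a,_ in top]))-[tp(*b) for _,b in top],
       proj("scene",W(p,[a for a,_ in scn]))-[sc(*b) for _,b in scn],
       proj("top",W(p,lid(p[3],LP)))-[tp(78,412),tp(437,325)],
       proj("scene",W(p,lid(p[3],LP)))-[sc(612,122),sc(318,42)]]
    return r if full else np.concatenate(r).ravel()
s=least_squares(f,[.42,.1,.2,.8],loss="soft_l1");p=s.x
print(p);print([x.round(1).tolist() for x in f(p,1)])
print("lid_edge",W(p,lid(p[3],[(-.155,0,.01)])),"shut",W(p,lid(0,[(-.155,0,.01)])))
c=ray("top",tp(547,268),.099);t=ray("top",tp(574,170),.103);n0=ray("top",tp(497,213),.144);n1=ray("top",tp(540,248),.144);m=ray("top",tp(460,192),.095)
c2=ray("scene",sc(193,212),.115);tb=ray("scene",sc(122,252),.103)
print("collar",c,"skirt scene",c2,"tab r",np.linalg.norm((t-c)[:2]),"ang tab",np.degrees(np.arctan2(*(t-c)[1::-1])),"nose",n0,n1,np.degrees(np.arctan2(*(n0-c)[1::-1])),np.degrees(np.arctan2(*(n0-n1)[1::-1])),"mark",np.degrees(np.arctan2(*(m-c)[1::-1])))
k=ray("top",tp(550,265),.115);print("skirt top",k, "scene tab",tb,np.degrees(np.arctan2(*(tb-c)[1::-1])))
R=np.array([[np.cos(p[2]),np.sin(p[2])],[-np.sin(p[2]),np.cos(p[2])]]);print("collar local",R@(c[:2]-p[:2]))
for n,uv,z in(("beaker",(230,150),.085),("rack",(314,184),.061),("bottle",(150,244),.13)):print(n,ray("top",uv,z))
E
```

```text
[0.50938525 0.12342188 0.2582044  0.85923663]
[[[-0.0, -1.0], [0.8, 1.0], [-0.1, 0.6], [-0.9, -0.2], [-0.9, 0.3]], [[-2.1, -0.1], [-0.7, 0.3]], [[-1.1, 0.5], [0.3, 0.0]], [[0.5, 0.1], [-1.3, -0.5]]]
lid_edge [[0.49619354 0.11993796 0.21891852]] shut [[0.43687149 0.10427102 0.105     ]]
collar [ 0.54230899 -0.00293161  0.099     ] skirt scene [0.54665262 0.0010176  0.115     ] tab r 0.04673950324825569 ang tab -14.305255561326552 nose [0.56298762 0.02203699 0.144     ] [0.54794583 0.0028733  0.144     ] 50.368940311859895 51.87122849853111 mark 49.49349909985318
skirt top [ 0.54259643 -0.00335068  0.115     ] scene tab [ 0.58398531 -0.0150775   0.103     ] -16.247919506992133
collar local [-0.00043139 -0.13057179]
beaker [0.66734418 0.08681297 0.085     ]
rack [ 0.58579132 -0.137689    0.061     ]
bottle [0.42484658 0.27116443 0.13      ]
```

The fit is consistent: about 1 px residual, lid at about 0.86 rad, and the collar sits at mixer (0, -130) mm. World values are knob axis (0.5425, -0.0025), nose at about 50.5° and tab at about -15°, so the turn is about 1.14 rad. I'll shut the fingers and move above the lid edge.

{"api": "carry_out", "payload": {"dr": [[0, 0, -0.05], [0, 0, -0.112], [0, 0, -0.112], [0, 0, -0.112], [0, 0, -0.112], [0, 0, -0.112], [0, 0, -0.112], [0, 0, -0.112], [0, 0, -0.112], [0, 0, -0.112], [0, 0, -0.112], [0, 0, -0.112], [0, 0, -0.112], [0, 0, -0.112], [0, 0, -0.112], [0, 0, -0.112], [0, 0, -0.112], [0, 0, -0.112], [0, 0, -0.112], [0, 0, -0.112]], "translation": [[0, 0, 4], [1, 2.5, 7], [28.3, 70.6, 8], [28.3, 70.6, 8], [28.3, 70.6, 8], [28.3, 70.6, 8], [28.3, 70.6, 8], [28.3, 70.6, 8], [28.3, 70.6, 8], [28.3, 70.6, 8], [28.3, 70.6, 8], [28.3, 70.6, 8], [28.3, 70.6, 8], [28.3, 70.6, 8], [28.3, 70.6, 8], [28.3, 70.6, 8], [28.3, 70.6, 8], [28.3, 70.6, 8], [28.3, 70.6, 8], [28.3, 70.6, 8]], "grip": [0, 0, 0, 0, 0, 0, 0, 0, 0, 0, 0, 0, 0, 0, 0, 0, 0, 0, 0, 0], "newtons": 30}}

```text
time: 1.77
position: [0.5096, 0.127, 0.3023]
tool_rot: [0.992, 0.13, 0.0, -0.001]
ft_force: [0.5, 0.4, 0.2]
grip_width: 0.0007
```

{"api": "carry_out", "payload": {"dr": [[0, 0, 0], [0, 0, 0], [0, 0, 0], [0, 0, 0], [0, 0, 0]], "translation": [[0, 0, -2], [0, 0, -4.5], [0, 0, -7], [0, 0, -7], [0, 0, -7]], "grip": [0, 0, 0, 0, 0]}}

```text
time: 2.18
position: [0.5077, 0.1233, 0.2314]
tool_rot: [0.992, 0.129, -0.002, -0.0]
ft_force: [0.5, -0.3, 0.1]
grip_width: 0.0007
```

Run:
```python
from rig import robot
import cv2,numpy as np
print(robot.get_obs()["position"])
a=robot.camera("scene")["color"][110:250,220:380];b=robot.camera("wrist")["color"]
cv2.imwrite("pics/l1.png",np.hstack([cv2.resize(a,(439,384),interpolation=cv2.INTER_CUBIC),b[:,90:430]]))
# path table
y=.2582
for al in np.linspace(.86,0,9):
    mx=.08-.150*np.cos(al)+.01*np.sin(al)+.0095; z=.095+.150*np.sin(al)+.01*np.cos(al)
    print(round(al,2),(np.array([.5094+mx*np.cos(y),.1234+mx*np.sin(y),z])*100).round(1))
```

```text
[0.50774421 0.1233035  0.23140509]
0.86 [50.9 12.3 21.5]
0.75 [49.7 12.  20.5]
0.64 [48.6 11.7 19.3]
0.54 [47.6 11.5 18. ]
0.43 [46.8 11.3 16.7]
0.32 [46.1 11.1 15.2]
0.21 [45.6 10.9 13.7]
0.11 [45.3 10.8 12.1]
0.0 [45.1 10.8 10.5]
```

View pics/l1.png

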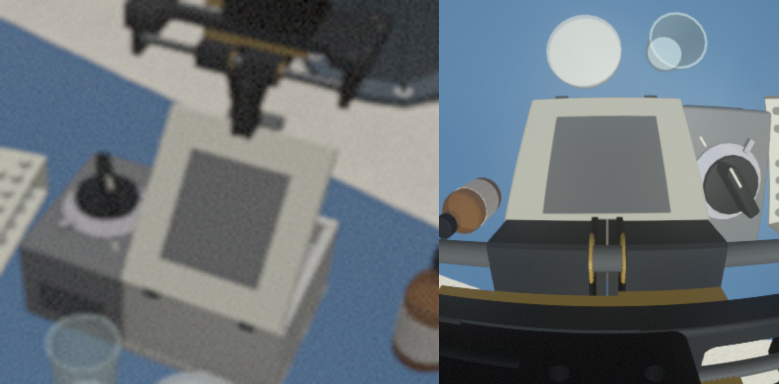

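The fingertips are just above the lid's upper face near its front edge, over the middle of the finger tab. I'll lower the lid along its arc.

{"api": "carry_out", "payload": {"dr": [[0, 0, 0], [0, 0, 0], [0, 0, 0], [0, 0, 0], [0, 0, 0], [0, 0, 0], [0, 0, 0], [0, 0, 0], [0, 0, 0], [0, 0, 0], [0, 0, 0], [0, 0, 0], [0, 0, 0], [0, 0, 0], [0, 0, 0], [0, 0, 0]], "translation": [[0, 0, -0.6], [0, 0, -1.2], [0, 0, -1.8], [-0.4, -0.1, -2.1], [-0.8, -0.2, -2.4], [-1.2, -0.3, -2.8], [-1.6, -0.4, -3.2], [-1.9, -0.5, -3.6], [-2.3, -0.6, -4.0], [-2.6, -0.7, -4.4], [-3.0, -0.75, -4.8], [-3.3, -0.8, -5.3], [-3.6, -0.9, -5.7], [-3.9, -0.95, -6.2], [-4.1, -1.0, -6.6], [-4.1, -1.0, -6.6]], "grip": [0, 0, 0, 0, 0, 0, 0, 0, 0, 0, 0, 0, 0, 0, 0, 0]}}

```text
time: 3.62
position: [0.4664, 0.1133, 0.1655]
tool_rot: [0.992, 0.128, -0.002, -0.0]
ft_force: [-0.0, 0.3, 0.1]
grip_width: 0.0007
```

Run:
```python
from rig import robot
import cv2,numpy as np
o=robot.get_obs();print(o["position"],o["ft_force"])
a=robot.camera("scene")["color"][110:250,220:380];b=robot.camera("wrist")["color"]
cv2.imwrite("pics/l2.png",np.hstack([cv2.resize(a,(439,384),interpolation=cv2.INTER_CUBIC),b[:,90:430]]))
```

```text
[0.46644226 0.11325854 0.16553161] [-0.03393965  0.33754519  0.126858  ]
```

View pics/l2.png

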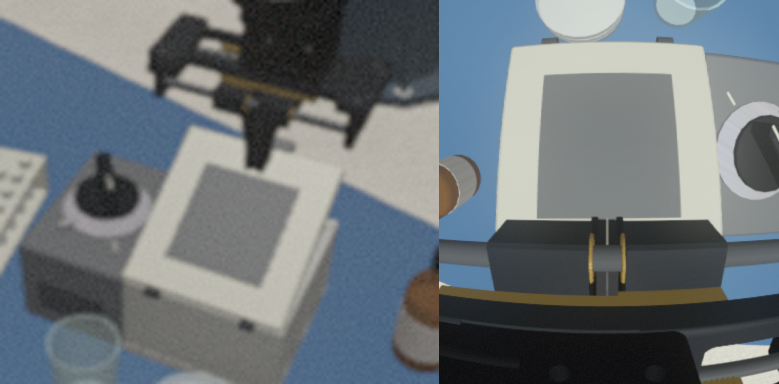

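The lid has followed the fingers down to about 0.4 rad. I'll continue more slowly to shut.

{"api": "carry_out", "payload": {"dr": [[0, 0, 0], [0, 0, 0], [0, 0, 0], [0, 0, 0], [0, 0, 0], [0, 0, 0], [0, 0, 0], [0, 0, 0], [0, 0, 0], [0, 0, 0], [0, 0, 0], [0, 0, 0], [0, 0, 0], [0, 0, 0], [0, 0, 0], [0, 0, 0], [0, 0, 0], [0, 0, 0], [0, 0, 0], [0, 0, 0]], "translation": [[-0.2, -0.05, -0.4], [-0.35, -0.1, -0.8], [-0.5, -0.15, -1.2], [-0.7, -0.2, -1.6], [-0.8, -0.25, -2.0], [-0.95, -0.3, -2.4], [-1.05, -0.3, -2.8], [-1.15, -0.35, -3.2], [-1.25, -0.4, -3.5], [-1.35, -0.4, -3.8], [-1.4, -0.4, -4.1], [-1.5, -0.45, -4.4], [-1.5, -0.45, -4.7], [-1.55, -0.5, -4.9], [-1.6, -0.5, -5.1], [-1.6, -0.5, -5.3], [-1.65, -0.5, -5.5], [-1.65, -0.5, -5.65], [-1.7, -0.5, -5.8], [-1.7, -0.5, -5.9]], "grip": [0, 0, 0, 0, 0, 0, 0, 0, 0, 0, 0, 0, 0, 0, 0, 0, 0, 0, 0, 0]}}

```text
time: 5.38
position: [0.4509, 0.1082, 0.1074]
tool_rot: [0.992, 0.129, 0.0, 0.0]
ft_force: [0.2, -0.7, 1.4]
grip_width: 0.0005
```

{"api": "carry_out", "payload": {"dr": [[0, 0, 0], [0, 0, 0], [0, 0, 0], [0, 0, 0], [0, 0, 0], [0, 0, 0]], "translation": [[0, 0, -0.1], [0, 0, -0.2], [0, 0, -0.3], [0, 0, -0.4], [0, 0, -0.4], [0, 0, -0.4]], "grip": [0, 0, 0, 0, 0, 0]}}

```text
time: 5.88
position: [0.4509, 0.1082, 0.1057]
tool_rot: [0.992, 0.129, 0.001, 0.0]
ft_force: [-3.7, -0.9, 20.9]
grip_width: 0.0007
```

The lid is firmly shut: the contact force is 21 N upward with the tip at z = 0.1057, against a 0.105 upper face. Next I'll lift and move over the knob with the jaws across the bar.

{"api": "carry_out", "payload": {"dr": [[0, 0, 0], [0, 0, 0], [0, 0, 0.12], [0, 0, 0.24], [0, 0, 0.36], [0, 0, 0.48], [0, 0, 0.6], [0, 0, 0.623], [0, 0, 0.623], [0, 0, 0.623], [0, 0, 0.623]], "translation": [[0, 0, 2], [0, 0, 5], [0, 0, 8.5], [2, -2.5, 9], [4.5, -5.5, 9], [7, -8.5, 9], [9.15, -11.05, 9], [9.15, -11.05, 9], [9.15, -11.05, 9], [9.15, -11.05, 9], [9.15, -11.05, 9]], "grip": [0, 0, 0, 0.5, 0.5, 0.5, 0.5, 0.5, 0.5, 0.5, 0.5]}}

```text
time: 6.8
position: [0.5408, -0.0011, 0.1931]
tool_rot: [0.905, 0.426, -0.001, -0.001]
ft_force: [0.5, -0.1, 0.3]
grip_width: 0.0413
```

Run:
```python
from rig import robot
import cv2,numpy as np
o=robot.get_obs();print(o["position"],o["ft_force"],o["tool_rot"],o["grip_width"])
a=robot.camera("scene")["color"][110:250,220:380];c=robot.camera("wrist");b=c["color"];cv2.imwrite("pics/w3raw.png",b)
print(c["camera_matrix"].round(1).tolist(),c["T"].round(4).tolist())
cv2.imwrite("pics/l3.png",np.hstack([cv2.resize(a,(439,384),interpolation=cv2.INTER_CUBIC),b[:,90:430]]))
```

```text
[ 0.54079713 -0.00109879  0.1930555 ] [ 0.5122949  -0.14925601  0.34450428] [ 0.90461162  0.42623481 -0.00092895 -0.00091413] 0.041271482967912464
[[297.3, 0.0, 257.8], [0.0, 297.3, 189.1], [0.0, 0.0, 1.0]] [[0.7715, -0.6134, -0.1687, 0.5874], [-0.6362, -0.7449, -0.201, 0.0545], [-0.0024, 0.2624, -0.965, 0.3552], [0.0, 0.0, 0.0, 1.0]]
```

View pics/l3.png

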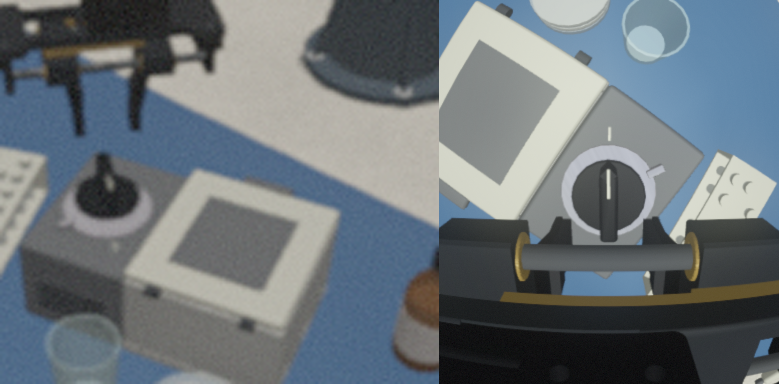

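The lid is flat and shut. In the wrist view the bar is centred between the open fingers and aligned with them: bar x≈609, nose (609,165), collar centre (608,191), tab (656,171). I'll check this numerically.

Run:
```python
import numpy as np
K=np.array([297.3,257.8,189.1]);T=np.array([[0.7715,-0.6134,-0.1687,0.5874],[-0.6362,-0.7449,-0.201,0.0545],[-0.0024,0.2624,-0.965,0.3552]])
def r(u,v,z):
    u=u-349;d=np.array([u-K[1],v-K[2]]);R=np.hypot(*d);th=R/K[0];q=T[:,:3]@np.array([*(d/R*np.sin(th)),np.cos(th)])
    return T[:,3]+q*(z-T[2,3])/q[2]
c=(r(562,190,.099)+r(656,190,.099))/2;n=r(608.5,165,.144);m=r(609.5,133,.095);t=r(656,171,.103);l=r(608,197,.144)
ax=np.array([.5425,-.0025,0])
print(c,n,t)
for o in(c,ax):print([np.degrees(np.arctan2(*(p-o)[1::-1])).round(1) for p in(n,m,t)],np.linalg.norm((t-o)[:2]),np.linalg.norm((n-o)[:2]))
print(np.degrees(np.arctan2(*(n-l)[1::-1])))
```

```text
[ 0.54362011 -0.00078355  0.099     ] [0.56289426 0.02363815 0.144     ] [ 0.58689935 -0.01270651  0.103     ]
[np.float64(51.7), np.float64(50.1), np.float64(-15.4)] 0.04489153491807326 0.031111289564644592
[np.float64(52.0), np.float64(50.4), np.float64(-12.9)] 0.045557386854635465 0.03315311176090148
49.69143283326899
```

Both cameras agree: axis about (0.543, -0.002), nose about 50.5°, tab about -14.7°, so the turn is about 1.14 rad. I'll descend around the bar and grip it.

{"api": "carry_out", "payload": {"dr": [[0, 0, 0], [0, 0, 0], [0, 0, 0], [0, 0, 0], [0, 0, 0], [0, 0, 0], [0, 0, 0], [0, 0, 0], [0, 0, 0], [0, 0, 0], [0, 0, 0], [0, 0, 0], [0, 0, 0], [0, 0, 0], [0, 0, 0]], "translation": [[0.05, 0.07, -1.5], [0.05, 0.07, -3], [0.05, 0.07, -4.5], [0.05, 0.07, -5.5], [0.05, 0.07, -6.5], [0.05, 0.07, -7], [0.05, 0.07, -7.4], [0.05, 0.07, -7.4], [0.05, 0.07, -7.4], [0.05, 0.07, -7.4], [0.05, 0.07, -7.4], [0.05, 0.07, -7.4], [0.05, 0.07, -7.4], [0.05, 0.07, -7.4], [0.05, 0.07, -7.4]], "grip": [0.5, 0.5, 0.5, 0.5, 0.5, 0.5, 0.5, 0.5, 0.3, 0.1, 0, 0, 0, 0, 0], "newtons": 35}}

```text
time: 8.15
position: [0.5424, -0.001, 0.1199]
tool_rot: [0.905, 0.426, -0.0, -0.001]
ft_force: [-1.6, 2.7, 3.8]
grip_width: 0.0141
```

The bar is gripped at 14.1 mm opening. Now I'll press straight down.

{"api": "carry_out", "payload": {"dr": [[0, 0, 0], [0, 0, 0], [0, 0, 0], [0, 0, 0], [0, 0, 0], [0, 0, 0], [0, 0, 0], [0, 0, 0], [0, 0, 0], [0, 0, 0]], "translation": [[0, 0, -0.1], [0, 0, -0.2], [0, 0, -0.3], [0, 0, -0.4], [0, 0, -0.5], [0, 0, -0.6], [0, 0, -0.7], [0, 0, -0.8], [0, 0, -0.8], [0, 0, -0.8]], "grip": [0, 0, 0, 0, 0, 0, 0, 0, 0, 0]}}

```text
time: 8.98
position: [0.5424, -0.001, 0.112]
tool_rot: [0.905, 0.426, -0.0, -0.001]
ft_force: [-2.4, 2.7, 8.7]
grip_width: 0.0136
```

The 8.7 N upward force matches the spring nearly fully down, so the tooth is free. I'll turn a little clockwise first and check the moment.

{"api": "carry_out", "payload": {"dr": [[0, 0, -0.03], [0, 0, -0.06], [0, 0, -0.09], [0, 0, -0.12], [0, 0, -0.15], [0, 0, -0.15]], "translation": [[0, 0, 0], [0, 0, 0], [0, 0, 0], [0, 0, 0], [0, 0, 0], [0, 0, 0]], "grip": [0, 0, 0, 0, 0, 0]}}

```text
time: 9.48
position: [0.5426, -0.0012, 0.1121]
tool_rot: [0.934, 0.357, -0.0, -0.0]
ft_force: [-3.6, 2.4, 8.5]
grip_width: 0.0139
```

```bash
python3 -c "
from rig import robot
o=robot.get_obs();print(o['position'],o['ft_force'],o['moment'],o['tool_rot'],o['grip_width'])"
```

```text
[ 0.54263488 -0.00123611  0.11206081] [-3.6010869   2.40483693  8.48377274] [ 0.43394879  0.49381413 -0.03652272] [ 9.34175285e-01  3.56814327e-01 -1.18055120e-04 -2.43593544e-04] 0.013921500279687008
```

It turns freely (moment about z -0.04 N m). I'll continue to just short of the tab.

{"api": "carry_out", "payload": {"dr": [[0, 0, -0.05], [0, 0, -0.11], [0, 0, -0.17], [0, 0, -0.23], [0, 0, -0.29], [0, 0, -0.35], [0, 0, -0.41], [0, 0, -0.47], [0, 0, -0.53], [0, 0, -0.59], [0, 0, -0.65], [0, 0, -0.71], [0, 0, -0.77], [0, 0, -0.83], [0, 0, -0.88], [0, 0, -0.92], [0, 0, -0.95], [0, 0, -0.95], [0, 0, -0.95]], "translation": [[0, 0, 0], [0, 0, 0], [0, 0, 0], [0, 0, 0], [0, 0, 0], [0, 0, 0], [0, 0, 0], [0, 0, 0], [0, 0, 0], [0, 0, 0], [0, 0, 0], [0, 0, 0], [0, 0, 0], [0, 0, 0], [0, 0, 0], [0, 0, 0], [0, 0, 0], [0, 0, 0], [0, 0, 0]], "grip": [0, 0, 0, 0, 0, 0, 0, 0, 0, 0, 0, 0, 0, 0, 0, 0, 0, 0, 0]}}

```text
time: 11.07
position: [0.543, -0.0027, 0.1122]
tool_rot: [0.994, -0.109, 0.0, 0.001]
ft_force: [-2.9, -1.8, 7.9]
grip_width: 0.0139
```

Run:
```python
from rig import robot
import cv2,numpy as np
o=robot.get_obs();print(o['position'],o['ft_force'],o['moment'],o['tool_rot'],o['grip_width'],np.degrees(2*np.arctan2(o['tool_rot'][1],o['tool_rot'][0])))
c=robot.camera("wrist");b=c["color"];cv2.imwrite("pics/w4raw.png",b)
np.savez("pics/w4.npz",K=c["camera_matrix"],T=c["T"])
cv2.imwrite("pics/w4.png",cv2.resize(b[90:290,160:360],None,fx=3,fy=3,interpolation=cv2.INTER_CUBIC))
```

```text
[ 0.54300932 -0.00266315  0.11217667] [-2.86141174 -1.81819779  7.87649305] [-0.22586828  0.61071239 -0.01529508] [ 9.94041176e-01 -1.09000229e-01  2.32099180e-04  1.01859209e-03] 0.013923093533438548 -12.51537956393598
```

View pics/w4.png

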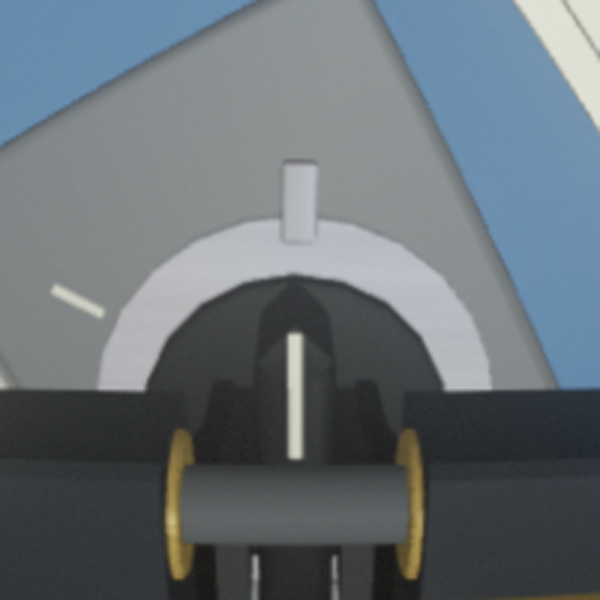

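The nose line is at x≈294.5 and the tab at 299-300, about 200 px out, so roughly 1.5° remain. I'll turn the last bit to face the tab, then ease upward and watch the spring force.

{"api": "carry_out", "payload": {"dr": [[0, 0, -0.01], [0, 0, -0.02], [0, 0, -0.03], [0, 0, -0.03], [0, 0, -0.03], [0, 0, -0.03], [0, 0, -0.03], [0, 0, -0.03], [0, 0, -0.03], [0, 0, -0.03]], "translation": [[0, 0, 0], [0, 0, 0], [0, 0, 0], [0, 0, 0], [0, 0, 0.1], [0, 0, 0.2], [0, 0, 0.3], [0, 0, 0.4], [0, 0, 0.4], [0, 0, 0.4]], "grip": [0, 0, 0, 0, 0, 0, 0, 0, 0, 0]}}

```text
time: 11.95
position: [0.5429, -0.0027, 0.1159]
tool_rot: [0.992, -0.124, 0.0, 0.001]
ft_force: [-2.8, -0.9, 5.3]
grip_width: 0.0137
```

{"api": "carry_out", "payload": {"dr": [[0, 0, 0], [0, 0, 0], [0, 0, 0], [0, 0, 0], [0, 0, 0], [0, 0, 0]], "translation": [[0, 0, 0.1], [0, 0, 0.2], [0, 0, 0.3], [0, 0, 0.4], [0, 0, 0.4], [0, 0, 0.4]], "grip": [0, 0, 0, 0, 0, 0]}}

```text
time: 12.45
position: [0.543, -0.0026, 0.1196]
tool_rot: [0.992, -0.124, 0.0, 0.001]
ft_force: [-1.2, -4.9, 2.9]
grip_width: 0.0136
```

The knob rose with the tool and is almost back at its starting height. I'll release it, lift clear, back off towards the robot and look.

{"api": "carry_out", "payload": {"dr": [[0, 0, 0], [0, 0, 0], [0, 0, 0], [0, 0, 0], [0, 0, 0], [0, 0, 0], [0, 0, 0], [0, 0, 0], [0, 0, 0], [0, 0, 0], [0, 0, 0], [0, 0, 0], [0, 0, 0]], "translation": [[0, 0, 0], [0, 0, 0], [0, 0, 0], [0, 0, 0], [0, 0, 0], [0, 0, 1], [0, 0, 3], [0, 0, 6], [0, 0, 9], [0, 0, 9], [-4, 0, 12], [-4, 0, 12], [-4, 0, 12]], "grip": [0.1, 0.3, 0.5, 0.5, 0.5, 0.5, 0.5, 0.5, 0.5, 0.5, 0.5, 0.5, 0.5]}}

```text
time: 13.53
position: [0.5017, -0.0011, 0.2409]
tool_rot: [0.992, -0.124, 0.001, -0.0]
ft_force: [0.8, -0.6, 0.6]
grip_width: 0.0432
```

Run:
```python
from rig import robot
import cv2,numpy as np
o=robot.get_obs();print(o['position'],o['ft_force'],o['time'])
c=robot.camera("wrist");b=c["color"];np.savez("pics/w5.npz",K=c["camera_matrix"],T=c["T"])
a=robot.camera("scene")["color"][130:290,180:400]
cv2.imwrite("pics/w5raw.png",b)
cv2.imwrite("pics/w5.png",np.hstack([cv2.resize(b[90:240,190:340],(500,500),interpolation=cv2.INTER_CUBIC)[:, :380],cv2.resize(a,(420,305),interpolation=cv2.INTER_CUBIC)[:,:] if 0 else cv2.copyMakeBorder(cv2.resize(a,(420,305)),0,195,0,0,cv2.BORDER_CONSTANT)]))
```

```text
[ 0.50166013 -0.00105772  0.24090136] [ 0.80660852 -0.61950104  0.59331155] 13.5333
```

View pics/w5.png

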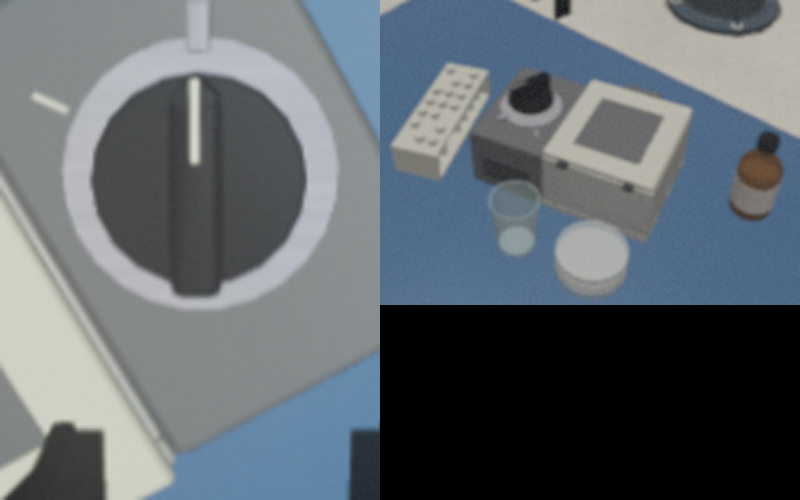

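The lid is shut, the neighbours are standing and the nose is at the tab. I'll check the angle and height numerically.

Run:
```python
import numpy as np
d=np.load("pics/w5.npz");K=d["K"];T=d["T"]
def r(u,v,z):
    s=500/150;q=np.array([(u+.5)/s-.5+190-K[0,2],(v+.5)/s-.5+90-K[1,2]]);R=np.hypot(*q);th=R/K[0,0]
    q=T[:3,:3]@np.array([*(q/R*np.sin(th)),np.cos(th)]);return T[:3,3]+q*(z-T[2,3])/q[2]
A=lambda p,o:np.degrees(np.arctan2(*(p-o)[1::-1]))
c=(r(63,173,.099)+r(338,173,.099)+r(200,38,.099)+r(200,310,.099))/4
t0,t1=r(198.5,50,.103),r(197.5,3,.103);print("c",c,"tab",A(t0,c),A(t1,c),A(t1,t0))
for z in(.144,.137):
    n,l,tail=r(194,78,z),r(194.5,163,z),r(196,292,z);print(z,"nose",A(n,c),"line",A(n,l),"bar",A(n,tail),"len nose-tail",np.linalg.norm(n-tail),"mid",(n+tail)/2)
```

```text
c [ 0.54241854 -0.00210823  0.099     ] tab -13.995122902810913 -13.772092250552078 -13.176662251731205
0.144 nose -13.942726425049266 line -14.173639327322878 bar -14.053200188897987 len nose-tail 0.05693713915107136 mid [ 0.54386905 -0.00241179  0.144     ]
0.137 nose -13.48993243595677 line -14.173639327322807 bar -14.05320018889796 len nose-tail 0.058476120975953685 mid [ 0.54312469 -0.00198204  0.137     ]
```

The nose (-14.0°) and tab (-13.9°) agree to about 0.2°. The bar's midpoint fits the raised height, and the skirt-to-collar width ratio of 0.782 fits "up" (0.786) rather than "down" (0.764). I'll hand in.

```bash
python3 -c "
from rig import robot
o=robot.get_obs();print(o['time'],o['ft_force']);print(robot.hand_in())"
```

```text
13.6333 [-0.34449293  0.45297435 -1.04126426]
the job is handed in; nothing more can be done
None
```

The mixer's lid is shut and its selector knob is at the tab and sprung back up. I handed the job in at about 13.6 s with the gripper touching nothing.

- **Lid:** I lowered it slowly along its hinge arc from about 0.86 rad. It met a firm stop with the fingertips at z = 0.1057 m, where the shut lid's upper face should be at 0.105 m. The force there was 21 N, and later pictures show the lid lying flat.
- **Knob:** I gripped the bar and pressed it down about 8 mm, with 8.7 N of spring force. I then turned it about 1.13 rad clockwise, with almost no resisting moment where I checked. It rose back under the gripper, still pushing up, before I let go.
- **Final checks:** The nose points at -14.0° and the tab at -13.9°. The bar's position and the skirt's apparent size both fit fully up. The last camera views show the bottle, dishes, rack and beaker standing, apparently where they were.
- **Not done:** I stopped at the tab's direction and did not push on to the firm stop 0.08–0.1 rad past it.
- **Disagreement:** Knob and tab angles from different views differed by 1–2°. The measured bar length came out 4 mm short of the stated 61 mm, so I relied on the other two height checks. No check failed.

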